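# Lay the standing mould halves on their backs to dry

## Task

Two halves of a plaster mould stand on end on the plywood drying board. Gently push each one over with the fingers, where it stands, so that it ends up lying flat on its back on the board with its clay-stained hollow side facing up. Do not pick up or carry the halves, and leave the mug, the bottle and the terracotta pot undisturbed.

Things in the scene. Friction and masses are not known exactly. Their poses are not given: they have to be found in the camera images.
- board: plywood drying board lying fixed on the table, 360 mm (x) x 500 mm (y) x 20 mm thick; origin: centre of its underside, on the table; its top is 20 mm above the table
- mould_a: white plaster mould half, 38 mm thick (x) x 80 wide (y) x 100 tall (z), about 0.35 kg, standing loose on the board. Origin: centre of its underside; z up. Hollow face on -x: clay-brown recess 10 mm deep, 60 wide, open at the top by a 44 mm notch; flat back on +x. Pushed onto its back it falls to its +x, freely past 25 deg. White key dots; starts facing roughly towards the robot.
- mould_b: white plaster mould half, 38 mm thick (x) x 80 wide (y) x 100 tall (z), about 0.35 kg, standing loose on the board. Origin: centre of its underside; z up. Hollow face on -x: clay-brown recess 10 mm deep, 60 wide, open at the top by a 44 mm notch; flat back on +x. Pushed onto its back it falls to its +x, freely past 25 deg. Blue key dots; starts facing roughly away from the robot.
- mould_a_center (a point): middle of mould_a's block: 50 mm above its origin along its z, midway through its width and thickness. Either half may start at the left or the right place on the board; the recess floor lies 9 mm, the rim 19 mm, on the -x side of this point
- mould_b_center (a point): middle of mould_b's block, likewise
- mug: bystander: white mug, 80 mm across plus a handle at its +y, 85 mm tall, loose on the table just off the board's left (+y) side; origin: centre of its underside
- bottle: bystander: clear plastic bottle with a green cap, 60 mm across, 160 mm tall, loose on the table just off the board's right (-y) side; origin: centre of its underside
- pot: bystander: small terracotta cup, 72 mm across, 60 mm tall, loose on the table just off the board's right (-y) side; origin: centre of its underside
Mind the look-alikes: they are no part of the job. What is shaped like the mould_a but purple or yellow is not meant.

How it is judged:
By the outcome, as a careful person would: the job done as asked, in the order asked, and still so for the second after the job is handed in, with the robot touching nothing.
It also fails if it takes over 53 s, if anything falls off the work surface, if the arm or the gripper's body presses on something with over 40 N, if the wrist force passes 120 N, or if a joint passes its speed limit or range.

## Robot

A 7-joint arm with a two-finger parallel gripper is mounted at the origin on the work surface. World frame = base frame: x ahead of the robot, y to its left, z up, the work surface at z = 0. Lengths are in m, angles in rad, forces in N, time in s.
With the tool pointing down it reaches from about 0.4 to 0.85 m from the base axis. Payload 4.5 kg.
Tool frame: the origin (TCP) lies between the finger pads; the fingertips stand r.tip_reach ahead of it and the grasp point (between the pads) lies 3 mm ahead of it (r.tip_reach is the distance from the TCP to the fingertips, in m); z points along the fingers, y is the line along which they close (so a half turn about z gives the same grasp; the last joint's range is limited). The gripper opens to 88 mm and grips with 3 to 60 N. Pads are 18 mm wide; open, the fingers measure 123 mm over their backs; the gripper's body (75 mm by 187 mm) begins 45 mm behind the grasp point.
Start: joints at [-1.308, 0.689, -0.195, 1.565, 0.157, 0.902, -0.215], TCP at [0.142, 0.609, 0.261] pointing down, gripper open.
Joint ranges: [-3.01, 3.01], [-0.46, 2.08], [-1.47, 1.51], [0.13, 2.56], [-1, 4.14], [0.04, 2.09], [-2.66, 2.66]. Speed limits (rad/s): [2.57, 2.57, 3.14, 3.14, 3.14, 3.14, 3.14].

## Interface

Orientations are given as a unit quaternion [x, y, z, w].
In Python, from plant import r gives the robot as it stands.
- The arm moves only by the tool step_arm, never from a script. Its argument "motion" is a list of rows, each an object with "dp": the shift along the tool's x, y, z in mm, a list of three; "twist": the turn, a rotation vector about the tool's x, y, z in rad, a list of three; "hand": the opening, from -1 (shut) to 1 (fully open). In form: [{"dp": [dx, dy, dz], "twist": [rx, ry, rz], "hand": hand}, ...]. A call has 1 to 5 rows; each row is the pose to reach, as a shift and turn from the pose commanded when the call began, along the tool's axes at that moment; what a row does not reach only later rows make up. A row lasts 1/8 s, in which the tool goes at most 62.5 mm and 10.7 degrees, less where a joint would pass 70% of its speed; a pose out of reach is approached as far as the arm can. A call with a gripper value outside its range is refused whole. The fingers move at their own pace and stop on an object; "force" is the grip in N (left out, the last holds). Time passes only in rows, so rows that repeat a pose let the fingers close. It gives the time, the measured TCP pose, the force, the opening and the grip force at its end, in the units of the state.
- r.get_state(): the state, without advancing time (a new reading comes with each control period).
- r.snapshot(name): name is "scene" or "top" or "wrist"; returns a dict with "pixels" (384x512x3 uint8, red, green, blue), "depth" (384x512 float32, m along the optical axis (not along the pixel's ray), 0 where there is no reading), "fx", "fy", "cx", "cy" (pixels), "xyz" and "orientation" of the camera in the world; the wrist camera has in their place "mount" (4x4, takes a point from camera to tool coordinates, whose origin is the TCP and whose axes are the flange's). Camera axes: x right, y down, z forward; pixel columns grow to the right and rows downward; lengths in m; the calibration is good to about 2 mm. A picture is of the moment at which its call begins: read the wrist's pose just before it.
- r.finish_job(): hands the job in; it is judged then, once.
Trained networks look in the newest picture that a camera, given by its name, has taken for a name from the list of things; names that differ only in an ending like _2 or _b are one class to them, and where a whole thing is asked for, a point or a joint stands for the part that bears it (a point fixed in the world has none). Each returns a list of dicts, best first, with "score" (0 to 1); they miss things now and then, are a little off and sometimes report something else, mostly with a low value. They report only what shows in the picture. A call takes as long as a camera call. They do not tell look-alikes from the thing itself.
- r.search_frame(camera, thing): "at" ([x, y, z] in m, in the coordinates of the camera as it stood for that picture, good to about 4 mm: the middle of the surface that is visible of it).
The state is a dict: "clock": time; "q": joint angles; "qd": joint speeds; "joint_torque": joint torques, N m; "tool_pos": TCP position; "eef_rot": TCP orientation; "contact_force": force on the tool from outside, world axes, zero at the start; "moment": the same for the moment, N m; "opening": opening from 0.0 (shut) to 1.0 (fully open); "finger_force": force on a finger pad.
Only numpy, scipy, OpenCV 4.12 (cv2) and the standard library are available. Lean on these libraries where they do the work, as an engineer would, in place of code of your own. Each camera call takes 0.05 s, during which the arm holds its last target. There are 200 camera calls.

## Working session

There is one attempt and no reset: what is moved stays moved. The work goes in short steps, Python scripts to look and compute and a tool call to move; the robot and the scene stay as the last step left them, time stands still between calls to the robot, and variables do not carry over. Pictures are saved under pics/ and viewed, at most 10 in all, crops included, and the job is handed in when it is done.

Besides the shell and the picture viewer there is one more tool, called after "Request:" as name(argument=value, ...), one argument or row to a line, values as JSON. step_arm: Moves the arm, as the interface text tells. Its arguments: {"type":"object","properties":{"motion":{"type":"array"},"force":{"type":"number"}},"required":["motion"]}

```bash
mkdir -p pics; cat > h.py <<'E'
from plant import r
import numpy as np, cv2
from scipy.spatial.transform import Rotation as R
def cam(name):
    s=r.get_state(); im=r.snapshot(name)
    if 'mount' in im:
        T=np.eye(4);T[:3,:3]=R.from_quat(s['eef_rot']).as_matrix();T[:3,3]=s['tool_pos'];T=T@np.array(im['mount'])
    else:
        T=np.eye(4);o=np.array(im['orientation']);T[:3,:3]=R.from_quat(o).as_matrix() if o.size==4 else o;T[:3,3]=im['xyz']
    return im,T
def cloud(im,T):
    d=im['depth'];v,u=np.mgrid[:d.shape[0],:d.shape[1]]
    P=np.stack([(u-im['cx'])/im['fx']*d,(v-im['cy'])/im['fy']*d,d],-1)
    W=P@T[:3,:3].T+T[:3,3];W[d==0]=np.nan;return W
def save(im,n,crop=None,k=1):
    p=im['pixels'][...,::-1]
    if crop: p=p[crop[0]:crop[1],crop[2]:crop[3]]
    cv2.imwrite('pics/'+n,cv2.resize(p,None,fx=k,fy=k,interpolation=cv2.INTER_CUBIC))
E
python3 - <<'E'
from h import *
ims=[]
for n in('scene','top'):
    im,T=cam(n);ims.append(im);W=cloud(im,T);save(im,n+'0.png')
    print(n,T.round(3).tolist())
    for t in('mould_a','mould_b','mug','bottle','pot','board'):
        for x in r.search_frame(n,t)[:5]:
            a=np.array(x['at']);w=T[:3,:3]@a+T[:3,3]
            print(t,round(x['score'],2),w.round(3),(im['fx']*a[0]/a[2]+im['cx']).round(),(im['fy']*a[1]/a[2]+im['cy']).round())
    np.savez(n+'.npz',W=W,p=im['pixels'])
s=r.get_state();print(s,r.tip_reach)
E
```

```text
scene [[-0.529, 0.608, -0.592, 1.154], [0.849, 0.369, -0.379, 0.415], [-0.012, -0.703, -0.711, 0.8], [0.0, 0.0, 0.0, 1.0]]
mould_a 0.76 [0.586 0.088 0.093] 270.0 204.0
mould_a 0.74 [ 0.56  -0.145  0.087] 200.0 166.0
mould_a 0.65 [0.551 0.298 0.076] 358.0 235.0
mould_b 0.76 [0.586 0.088 0.093] 270.0 204.0
mould_b 0.74 [ 0.56  -0.145  0.087] 200.0 166.0
mould_b 0.65 [0.551 0.298 0.076] 358.0 235.0
mug 0.6 [0.7   0.283 0.051] 323.0 287.0
pot 0.81 [ 0.457 -0.339  0.04 ] 172.0 136.0
board 0.75 [ 0.629 -0.004  0.02 ] 230.0 221.0
top [[0.002, -0.985, 0.173, 0.366], [-1.0, -0.004, -0.013, 0.02], [0.013, -0.173, -0.985, 1.266], [0.0, 0.0, 0.0, 1.0]]
mould_a 0.68 [ 0.545 -0.151  0.12 ] 322.0 203.0
mould_a 0.65 [0.414 0.313 0.102] 143.0 253.0
mould_a 0.6 [0.57  0.083 0.124] 233.0 193.0
mould_b 0.68 [ 0.545 -0.151  0.12 ] 322.0 203.0
mould_b 0.65 [0.414 0.313 0.102] 143.0 253.0
mould_b 0.6 [0.57  0.083 0.124] 233.0 193.0
mug 0.7 [0.706 0.291 0.039] 162.0 150.0
bottle 0.63 [ 0.628 -0.356  0.103] 397.0 173.0
board 0.8 [ 0.572 -0.039  0.022] 278.0 198.0
{'clock': 0.7, 'q': array([-1.308209  ,  0.68908293, -0.19460403,  1.5652998 ,  0.15728019,
        0.9024839 , -0.21510465]), 'qd': array([-0.00048781,  0.00144258,  0.00110974, -0.00175666,  0.00029099,
       -0.00016237, -0.00047882]), 'joint_torque': array([-2.19230860e-04, -5.27369356e+01, -1.26674831e+00, -1.53723013e+01,
       -5.18754730e-02, -6.92455924e-04,  1.16889308e-05]), 'tool_pos': array([0.14172166, 0.60874707, 0.26075353]), 'eef_rot': array([ 1.14140097e-01,  9.93464662e-01,  5.41918616e-05, -9.99523846e-06]), 'contact_force': array([0.14360375, 0.30745796, 0.11375369]), 'moment': array([0.02464754, 0.01114389, 0.02237955]), 'finger_force': 0.0, 'opening': 0.9970525075860917} 0.022
```

View pictures.

```bash
python3 - <<'E'
import numpy as np,cv2
a=np.load('scene.npz');b=np.load('top.npz')
A=cv2.resize(a['p'][120:290,130:400],(800,504),interpolation=cv2.INTER_CUBIC)
B=cv2.resize(b['p'][120:290,130:420],(800,469),interpolation=cv2.INTER_CUBIC)
cv2.imwrite('pics/sc.png',A[...,::-1]);cv2.imwrite('pics/tc.png',B[...,::-1])
E
```

```text
(no output)
```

View pics/sc.png

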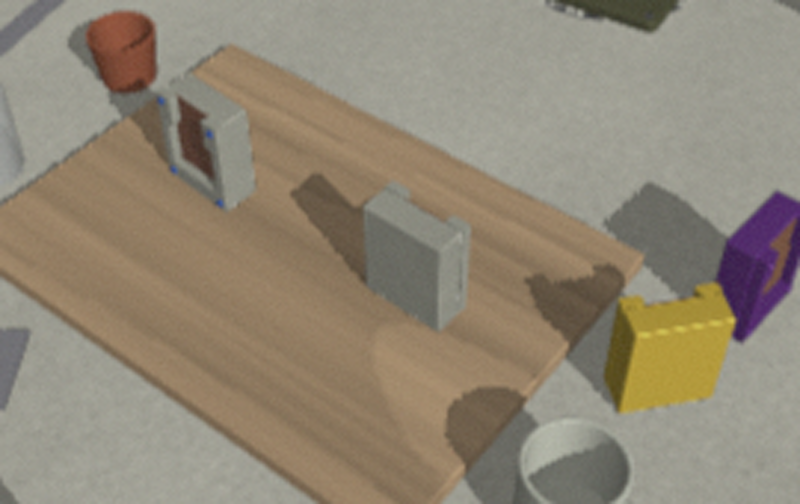

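View pics/tc.png

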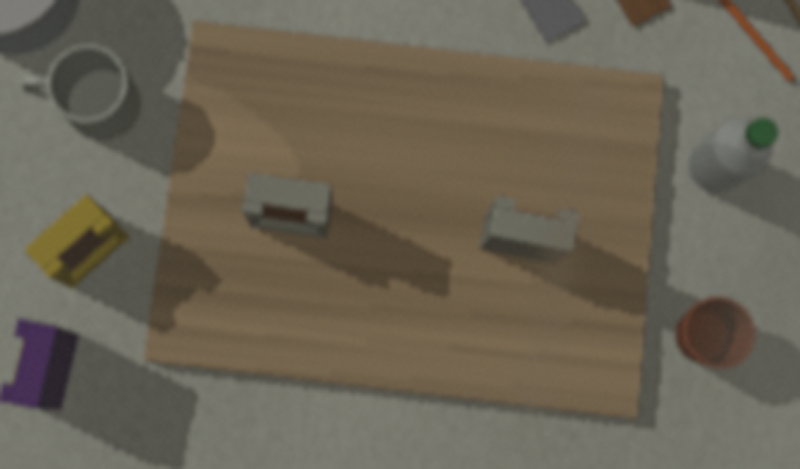

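The two pictures show these candidates:
- White half on the board, left: scene (270,204), top (233,193). Its hollow faces the robot, so this is mould_a.
- White half on the board, right: scene (200,166), top (322,203). It has blue dots and its hollow faces away, so this is mould_b.
- Yellow half at top (158,207) and purple half at top (143,253): both off the board, so they are look-alikes.

The crops confirm this. Next I get the poses from depth.

```bash
python3 - <<'E'
import numpy as np,cv2
for n in('top','scene'):
    W=np.load(n+'.npz')['W'].reshape(-1,3)
    for m,c in(('a',(.575,.087)),('b',(.55,-.15))):
        near=np.hypot(W[:,0]-c[0],W[:,1]-c[1])<.09
        for lo,hi in((.112,.128),(.04,.135)):
            P=W[near&(W[:,2]>lo)&(W[:,2]<hi)]
            (cx,cy),(w,h),ang=cv2.minAreaRect((P[:,:2]*1000).astype(np.float32))
            print(n,m,lo,len(P),'c',round(cx),round(cy),'wh',round(w),round(h),'ang',round(ang,1),'z',np.median(P[:,2]).round(3))
    b=W[(W[:,2]>.014)&(W[:,2]<.026)&(abs(W[:,1])<.35)&(W[:,0]>.3)&(W[:,0]<.9)]
    print('board',cv2.minAreaRect((b[:,:2]*1000).astype(np.float32)))
E
```

```text
top a 0.112 396 c 574 81 wh 79 40 ang 81.7 z 0.121
top a 0.04 535 c 574 81 wh 80 40 ang 81.7 z 0.12
top b 0.112 400 c 551 -154 wh 80 39 ang 78.5 z 0.121
top b 0.04 564 c 551 -154 wh 80 39 ang 78.3 z 0.12
board ((606.4506225585938, -0.136474609375), (703.8216552734375, 460.93634033203125), 89.27025604248047)
scene a 0.112 441 c 576 81 wh 82 40 ang 81.3 z 0.121
scene a 0.04 1136 c 576 81 wh 82 41 ang 82.2 z 0.1
scene b 0.112 333 c 552 -154 wh 82 40 ang 79.1 z 0.121
scene b 0.04 904 c 551 -154 wh 86 40 ang 79.5 z 0.096
board ((623.769287109375, -0.880279541015625), (702.3303833007812, 491.8342590332031), 88.584228515625)
```

Request:
step_arm(
  motion=[
    {"dp": [-55, -45, 0], "twist": [0, 0, -0.08], "hand": 0.14},
    {"dp": [-100, -85, 0], "twist": [0, 0, -0.08], "hand": 0.14},
    {"dp": [-145, -125, 0], "twist": [0, 0, -0.08], "hand": 0.14},
    {"dp": [-190, -165, 0], "twist": [0, 0, -0.08], "hand": 0.14},
    {"dp": [-235, -205, 0], "twist": [0, 0, -0.08], "hand": 0.14},
  ],
)

```text
clock: 1.32
tool_pos: [0.3253, 0.3542, 0.261]
eef_rot: [0.074, 0.997, 0.0, 0.0]
contact_force: [0.8, 0.4, -1.1]
opening: 0.571
finger_force: 0.0
```

```bash
cat >> h.py <<'E'
def to(x,y,z,yang):
    "shift mm and twist to reach a tool-down pose with tool y at world angle yang (deg)"
    s=r.get_state();M=R.from_quat(s['eef_rot']).as_matrix()
    d=M.T@(np.array([x,y,z])-s['tool_pos'])*1000
    a=np.deg2rad(yang);Y=np.array([np.cos(a),np.sin(a),0]);Z=np.array([0,0,-1.]);G=np.stack([np.cross(Y,Z),Y,Z],1)
    print(round(s['clock'],2),s['tool_pos'].round(4),'dp',d.round(1),'tw',R.from_matrix(M.T@G).as_rotvec().round(3),'F',s['contact_force'].round(1),s['opening'].round(2))
E
python3 -c "
from h import *
to(.5225,.0886,.26,81.7)"
```

```text
Traceback (most recent call last):
  File "h.py", line 24, in to
    print(round(s['clock'],2),s['tool_pos'].round(4),'dp',d.round(1),'tw',R.from_matrix(M.T@G).as_rotvec().round(3),'F',s['contact_force'].round(1),s['opening'].round(2))
                                                                                                                                                    ^^^^^^^^^^^^^^^^^^
AttributeError: 'float' object has no attribute 'round'
```

```bash
sed -i "s/s\['opening'\].round(2)/round(s['opening'],2)/" h.py
python3 -c "
from h import *
to(.5225,.0886,.26,81.7)"
```

```text
1.32 [0.3253 0.3542 0.261 ] dp [-234.4 -233.5    1. ] tw [ 0.001  0.001 -0.004] F [ 0.8  0.4 -1.1] 0.57
```

Request:
step_arm(
  motion=[
    {"dp": [-40, -40, 0], "twist": [0, 0, 0], "hand": 0.14},
    {"dp": [-80, -80, 0], "twist": [0, 0, 0], "hand": 0.14},
    {"dp": [-120, -120, 0], "twist": [0, 0, 0], "hand": 0.14},
    {"dp": [-160, -160, 0], "twist": [0, 0, 0], "hand": 0.14},
    {"dp": [-195, -200, 0], "twist": [0, 0, 0], "hand": 0.14},
  ],
)

```text
clock: 1.95
tool_pos: [0.4887, 0.1274, 0.261]
eef_rot: [0.075, 0.997, 0.0, 0.001]
contact_force: [0.6, -0.1, -0.2]
opening: 0.569
finger_force: 0.0
```

Request:
step_arm(
  motion=[
    {"dp": [-20, -20, 0], "twist": [0, 0, 0], "hand": 0.14},
    {"dp": [-40, -34, 20], "twist": [0, 0, 0], "hand": 0.14},
    {"dp": [-40, -34, 60], "twist": [0, 0, 0], "hand": 0.14},
    {"dp": [-40, -34, 80], "twist": [0, 0, 0], "hand": 0.14},
    {"dp": [-40, -34, 80], "twist": [0, 0, 0], "hand": 0.14},
  ],
)

```text
clock: 2.58
tool_pos: [0.521, 0.0893, 0.1796]
eef_rot: [0.074, 0.997, -0.0, -0.001]
contact_force: [-0.0, -0.1, 0.3]
opening: 0.57
finger_force: 0.0
```

```bash
python3 - <<'E'
from h import *
to(.5225,.0886,.11,81.7)
im,T=cam('scene');save(im,'s1.png',(120,290,130,400),2.9)
W=cloud(im,T).reshape(-1,3)
# board edges: points at z .02 that look like wood
p=im['pixels'].reshape(-1,3).astype(int);m=(abs(W[:,2]-.02)<.006)&(p[:,0]-p[:,2]>35)&(W[:,0]>.3)
print(cv2.minAreaRect((W[m][:,:2]*1000).astype(np.float32)))
E
```

```text
2.58 [0.521  0.0893 0.1796] dp [-1.7 -0.4 69.6] tw [-0.001 -0.003 -0.004] F [-0.  -0.1  0.3] 0.57
((599.471435546875, -160.44207763671875), (457.9837341308594, 1038.03271484375), 7.518195629119873)
```

View pics/s1.png

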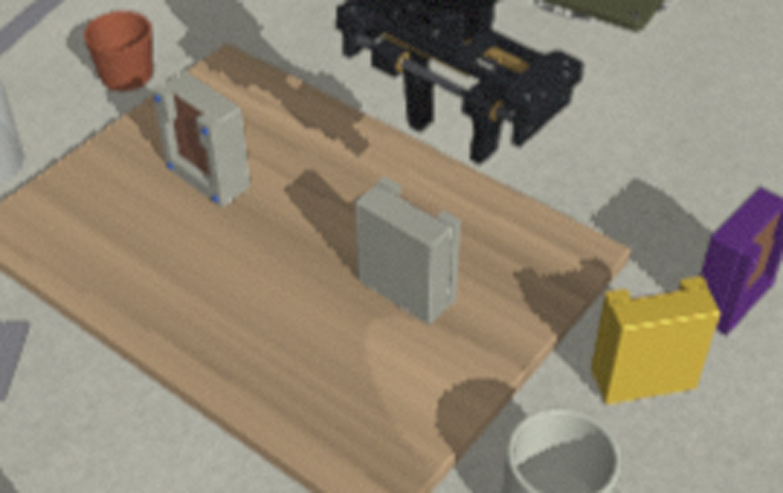

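The gripper hangs above and on the robot's side of mould_a (crop about (400,260)), with its fingers spread across the width. Next: descend and push slowly.

Request:
step_arm(
  motion=[
    {"dp": [0, 0, 30], "twist": [0, 0, 0], "hand": 0.14},
    {"dp": [0, 0, 60], "twist": [0, 0, 0], "hand": 0.14},
    {"dp": [0, 0, 70], "twist": [0, 0, 0], "hand": 0.14},
    {"dp": [-8, 0, 70], "twist": [0, 0, 0], "hand": 0.14},
    {"dp": [-16, 0, 70], "twist": [0, 0, 0], "hand": 0.14},
  ],
)

```text
clock: 3.25
tool_pos: [0.5394, 0.0873, 0.112]
eef_rot: [0.074, 0.997, 0.0, 0.001]
contact_force: [0.4, 0.2, -0.7]
opening: 0.572
finger_force: 0.0
```

Request:
step_arm(
  motion=[
    {"dp": [-5, 0, 0], "twist": [0, 0, 0], "hand": 0.14},
    {"dp": [-10, 0, 0], "twist": [0, 0, 0], "hand": 0.14},
    {"dp": [-14, 0, 0], "twist": [0, 0, 0], "hand": 0.14},
    {"dp": [-18, 0, 0], "twist": [0, 0, 0], "hand": 0.14},
    {"dp": [-22, 0, 0], "twist": [0, 0, 0], "hand": 0.14},
  ],
)

```text
clock: 3.88
tool_pos: [0.5596, 0.0839, 0.1107]
eef_rot: [0.074, 0.997, 0.0, -0.0]
contact_force: [-0.5, 0.1, 0.7]
opening: 0.57
finger_force: 0.4
```

```bash
python3 - <<'E'
from h import *
to(.5225,.0886,.11,81.7)
im,T=cam('scene');save(im,'s2.png',(120,290,130,400),2.9)
E
```

```text
3.88 [0.5596 0.0839 0.1107] dp [37.4 -0.8  0.7] tw [ 0.    -0.    -0.004] F [-0.5  0.1  0.7] 0.57
```

View pics/s2.png

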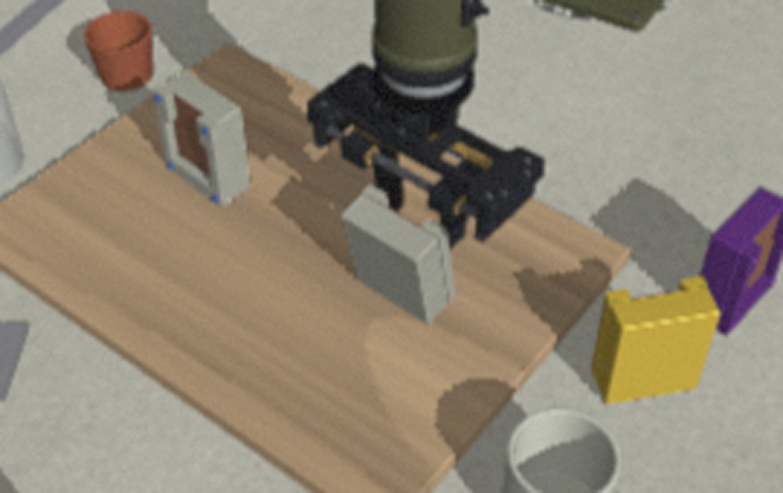

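Mould_a (crop about (395,260)) is tilting cleanly about its back edge with no yaw. I keep pushing past the balance point.

Request:
step_arm(
  motion=[
    {"dp": [-4, 0, 0], "twist": [0, 0, 0], "hand": 0.14},
    {"dp": [-8, 0, 0], "twist": [0, 0, 0], "hand": 0.14},
    {"dp": [-12, 0, 0], "twist": [0, 0, 0], "hand": 0.14},
    {"dp": [-16, 0, 0], "twist": [0, 0, 0], "hand": 0.14},
    {"dp": [-20, 0, 0], "twist": [0, 0, 0], "hand": 0.14},
  ],
)

```text
clock: 4.55
tool_pos: [0.5795, 0.0809, 0.1107]
eef_rot: [0.074, 0.997, 0.0, 0.0]
contact_force: [0.2, 0.6, -0.3]
opening: 0.571
finger_force: 0.0
```

Request:
step_arm(
  motion=[
    {"dp": [-3, 0, 0], "twist": [0, 0, 0], "hand": 0.14},
    {"dp": [-5, 0, 0], "twist": [0, 0, 0], "hand": 0.14},
    {"dp": [-5, 0, 0], "twist": [0, 0, 0], "hand": 0.14},
    {"dp": [-5, 0, -30], "twist": [0, 0, 0], "hand": 0.14},
    {"dp": [-5, 0, -80], "twist": [0, 0, 0], "hand": 0.14},
  ],
)

```text
clock: 5.18
tool_pos: [0.5827, 0.08, 0.1901]
eef_rot: [0.074, 0.997, -0.001, -0.002]
contact_force: [1.1, 0.0, 0.1]
opening: 0.568
finger_force: 0.0
```

```bash
python3 - <<'E'
from h import *
to(.603,-.165,.24,78.5)
im,T=cam('scene');save(im,'s3.png',(120,290,130,400),2.9)
E
```

```text
5.17 [0.5827 0.08   0.1901] dp [ -56.  -239.4  -49.8] tw [-0.002 -0.004  0.052] F [1.1 0.  0.1] 0.57
```

View pics/s3.png

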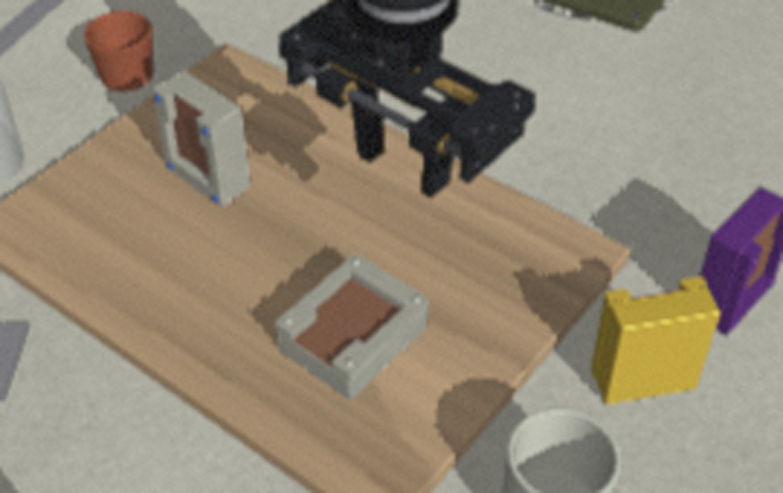

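Mould_a lies flat at crop (350,325), hollow up, and its white dots are visible. Next is the far side of mould_b.

Request:
step_arm(
  motion=[
    {"dp": [0, 0, -50], "twist": [0, 0, 0], "hand": 0.14},
    {"dp": [-15, -60, -50], "twist": [0, 0, 0.05], "hand": 0.14},
    {"dp": [-30, -115, -50], "twist": [0, 0, 0.05], "hand": 0.14},
    {"dp": [-45, -170, -50], "twist": [0, 0, 0.05], "hand": 0.14},
    {"dp": [-56, -225, -50], "twist": [0, 0, 0.05], "hand": 0.14},
  ],
)

```text
clock: 5.85
tool_pos: [0.6062, -0.1524, 0.2407]
eef_rot: [0.099, 0.995, 0.0, 0.0]
contact_force: [0.4, -0.3, 0.7]
opening: 0.57
finger_force: 0.0
```

Request:
step_arm(
  motion=[
    {"dp": [0, -15, 0], "twist": [0, 0, 0], "hand": 0.14},
    {"dp": [0, -15, 0], "twist": [0, 0, 0], "hand": 0.14},
  ],
)

```text
clock: 6.1
tool_pos: [0.6026, -0.166, 0.2404]
eef_rot: [0.1, 0.995, 0.0, -0.0]
contact_force: [0.0, 0.7, -0.7]
opening: 0.571
finger_force: 0.0
```

```bash
python3 -c "
from h import *
to(.603,-.165,.11,78.5)"
```

```text
6.1 [ 0.6026 -0.166   0.2404] dp [ -0.3   1.  130.4] tw [ 0.    -0.001  0.   ] F [ 0.   0.7 -0.7] 0.57
```

Request:
step_arm(
  motion=[
    {"dp": [0, 0, 50], "twist": [0, 0, 0], "hand": 0.14},
    {"dp": [0, 0, 95], "twist": [0, 0, 0], "hand": 0.14},
    {"dp": [0, 0, 120], "twist": [0, 0, 0], "hand": 0.14},
    {"dp": [0, 0, 130], "twist": [0, 0, 0], "hand": 0.14},
    {"dp": [8, 0, 130], "twist": [0, 0, 0], "hand": 0.14},
  ],
)

```text
clock: 6.72
tool_pos: [0.5959, -0.1619, 0.1108]
eef_rot: [0.098, 0.995, 0.001, 0.0]
contact_force: [-0.3, 0.5, 1.0]
opening: 0.566
finger_force: 0.0
```

Request:
step_arm(
  motion=[
    {"dp": [6, 0, 0], "twist": [0, 0, 0], "hand": 0.14},
    {"dp": [12, 0, 0], "twist": [0, 0, 0], "hand": 0.14},
    {"dp": [17, 0, 0], "twist": [0, 0, 0], "hand": 0.14},
    {"dp": [21, 0, 0], "twist": [0, 0, 0], "hand": 0.14},
    {"dp": [25, 0, 0], "twist": [0, 0, 0], "hand": 0.14},
  ],
)

```text
clock: 7.35
tool_pos: [0.5711, -0.1589, 0.111]
eef_rot: [0.099, 0.995, 0.0, 0.001]
contact_force: [0.2, -0.4, 0.0]
opening: 0.576
finger_force: 0.5
```

Request:
step_arm(
  motion=[
    {"dp": [4, 0, 0], "twist": [0, 0, 0], "hand": 0.14},
    {"dp": [8, 0, 0], "twist": [0, 0, 0], "hand": 0.14},
    {"dp": [12, 0, 0], "twist": [0, 0, 0], "hand": 0.14},
    {"dp": [16, 0, 0], "twist": [0, 0, 0], "hand": 0.14},
    {"dp": [20, 0, 0], "twist": [0, 0, 0], "hand": 0.14},
  ],
)

```text
clock: 7.98
tool_pos: [0.5509, -0.1547, 0.1106]
eef_rot: [0.099, 0.995, 0.0, -0.0]
contact_force: [0.0, 0.0, -0.1]
opening: 0.568
finger_force: 0.0
```

Request:
step_arm(
  motion=[
    {"dp": [4, 0, 0], "twist": [0, 0, 0], "hand": 0.14},
    {"dp": [8, 0, 0], "twist": [0, 0, 0], "hand": 0.14},
    {"dp": [10, 0, 0], "twist": [0, 0, 0], "hand": 0.14},
    {"dp": [10, 0, 0], "twist": [0, 0, 0], "hand": 0.14},
    {"dp": [10, 0, 0], "twist": [0, 0, 0], "hand": 0.14},
  ],
)

```text
clock: 8.6
tool_pos: [0.5416, -0.1529, 0.1107]
eef_rot: [0.099, 0.995, 0.0, 0.0]
contact_force: [-0.8, 0.3, -0.4]
opening: 0.57
finger_force: 0.0
```

Request:
step_arm(
  motion=[
    {"dp": [0, 0, -20], "twist": [0, 0, 0], "hand": 0.14},
    {"dp": [0, 0, -60], "twist": [0, 0, 0], "hand": 0.14},
    {"dp": [0, 0, -110], "twist": [0, 0, 0], "hand": 0.14},
    {"dp": [0, 0, -130], "twist": [0, 0, 0], "hand": 0.14},
    {"dp": [0, 0, -130], "twist": [0, 0, 0], "hand": 0.14},
  ],
)

```text
clock: 9.22
tool_pos: [0.5425, -0.1531, 0.2421]
eef_rot: [0.099, 0.995, -0.0, 0.002]
contact_force: [0.1, -0.2, -0.8]
opening: 0.575
finger_force: 0.0
```

```bash
python3 - <<'E'
from h import *
im,T=cam('scene');save(im,'s4.png',(90,290,100,400),2.6)
W=cloud(im,T).reshape(-1,3)
for c in((.64,.07),(.48,-.14)):
    P=W[(np.hypot(W[:,0]-c[0],W[:,1]-c[1])<.09)&(abs(W[:,2]-.056)<.012)]
    print(cv2.minAreaRect((P[:,:2]*1000).astype(np.float32)),np.percentile(P[:,2],[5,50,95]).round(3))
E
```

```text
((644.42041015625, 70.10195922851562), (82.94226837158203, 102.71319580078125), 81.35315704345703) [0.048 0.053 0.061]
((478.4951171875, -139.33401489257812), (84.20619201660156, 102.95668029785156), 78.60755157470703) [0.047 0.054 0.061]
```

View pics/s4.png

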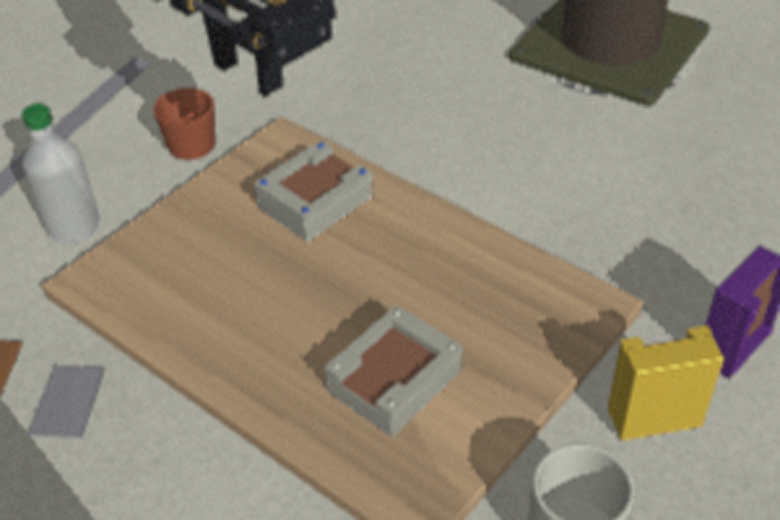

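Both halves lie flat on the board with their hollows up: mould_b with blue dots at crop (315,190), mould_a with white dots at (395,370). The mug, bottle and pot are undisturbed and the gripper is clear, so I hand in.

```bash
python3 -c "
from plant import r
print(r.finish_job())"
```

```text
the job is handed in; nothing more can be done
None
```

Both mould halves were gently pushed over where they stood and now lie flat on their backs on the board, hollow side up; the mug, bottle and pot were not touched, and the job was handed in at about 9 s of the 53 s allowed.

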